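# Ring-test the cooled glass

## Robot

A 6-joint arm with a two-finger parallel gripper is mounted at the origin on the work surface. World frame = base frame: x ahead of the robot, y to its left, z up, the work surface at z = 0. Lengths are in m, angles in rad, forces in N, time in s.
With the tool pointing down it reaches from about 0.425 to 1.125 m from the base axis. Payload 14.9 kg.
Tool frame: the origin (TCP) lies midway between the tips of the shut fingers; the grasp point (between the pads) lies 19 mm behind it; z points along the fingers, y is the line along which they close (so a half turn about z gives the same grasp; the last joint's range is limited). The gripper opens to 91 mm and grips with 3 to 60 N. Pads are 32 mm wide; open, the fingers measure 118 mm over their backs; the gripper's body (76 mm by 178 mm) begins 60 mm behind the grasp point.
Start: joints at [1.193, 0.379, 1.734, -0, 1.028, -0.033], TCP at [0.237, 0.659, 0.214] pointing down, gripper open.
Joint ranges: [-2.77, 2.77], [-0.74, 2.19], [0, 2.66], [-1.06, 4.2], [0.31, 2.87], [-3.08, 3.08]. Speed limits (rad/s): [1.89, 1.89, 2.39, 3.14, 3.14, 3.14].

## Interface

Orientations are given as a 3x3 rotation matrix whose columns are the frame's x, y, z axes.
In Python, from workcell import observe, snapshot, ticket gives the robot as it stands.
- The arm moves only by the tool step_arm, never from a script. Its argument "motion" is a list of rows, each a list of 7 numbers: the shift along the tool's x, y, z in m, then the turn, a rotation vector about the tool's x, y, z in rad, then the opening, from 0 (shut) to 1 (fully open). In form: [[tx, ty, tz, wx, wy, wz, claw], ...]. A call has 1 to 10 rows; each row is the pose to reach, as a shift and turn from the pose commanded when the call began, along the tool's axes at that moment; what a row does not reach only later rows make up. A row lasts 1/10 s, in which the tool goes at most 50 mm and 8.59 degrees, less where a joint would pass 70% of its speed; a pose out of reach is approached as far as the arm can. A call with a gripper value outside its range is refused whole. The fingers move at their own pace and stop on an object; "force" is the grip in N (left out, the last holds). Time passes only in rows, so rows that repeat a pose let the fingers close. It gives the time, the measured TCP pose, the force, the opening and the grip force at its end, in the units of the state.
- observe(): the state, without advancing time (a new reading comes with each control period).
- snapshot(name): name is "scene" or "side" or "wrist"; returns a dict with "image" (400x640x3 uint8, blue, green, red), "K" (3x3 intrinsics, pixels), "R" (3x3) and "t" (3): a world point X has camera coordinates R X + t. Camera axes: x right, y down, z forward; pixel columns grow to the right and rows downward; lengths in m; the calibration is good to about 2 mm. A picture is of the moment at which its call begins. There is no depth.
- ticket.job_done(): hands the job in; it is judged then, once.
The state is a dict: "clock": time; "joint_pos": joint angles; "dq": joint speeds; "tau": joint torques, N m; "ee_pos": TCP position; "tool_rot": TCP orientation; "ft_force": force on the tool from outside, world axes, zero at the start; "ft_torque": the same for the moment, N m; "opening": finger opening in m; "grip_force": force on a finger pad.
Only numpy, scipy, OpenCV 4.12 (cv2) and the standard library are available. Lean on these libraries where they do the work, as an engineer would, in place of code of your own. Each camera call takes 0.05 s, during which the arm holds its last target. There are 200 camera calls.

## Task

Ring-test the cooled glass standing on the sprung cork rests: with a fingertip, lightly tap from above the mouth of the tall bottle, then the base of the upturned tumbler, then the foot of the upturned bowl, in that order. Do not lift, shift or tip any glass, do not touch the lidded jar, and leave the tools on the bench where they lie.

Things in the scene. Friction and masses are not known exactly. Their poses are not given: they have to be found in the camera images.
- board: fixed flat grey board on the bench, 280 (x) by 600 (y) by 12 mm, origin under its centre; on it four equal round cork rests, 150 mm across, tops 30 mm above the bench. One glass piece stands on each, in any order, axes 160 mm or more apart. A rest stays up under its glass and yields straight down, up to 8 mm at about 1 N/mm, once a finger adds some 0.5 to 6 N; then it rises again
- bottle: loose, heavy-walled green glass bottle standing upright, the tallest piece: 200 mm high, body 68 mm in diameter up to 120 mm, then a shoulder and a neck 27 mm in diameter with a lip 33 mm in diameter; about 0.45 kg; origin at the centre of its underside, z up
- bottle_top (a point): centre of the bottle's mouth, flush with the top of the lip, 200 mm above the bottle's origin: the spot to tap (the mouth is a dark disc, solid to the touch, so any part of the 33 mm top will do; hard glass)
- tumbler: loose green glass tumbler standing upside down, a plain tapered cylinder 105 mm high, 84 mm in diameter below and 72 mm at the top; about 0.32 kg; origin at the centre of its underside, z up
- tumbler_top (a point): centre of the tumbler's flat base, which faces up, 105 mm above the tumbler's origin: the spot to tap (any part of the 72 mm disc; hard glass)
- bowl: loose green glass bowl standing upside down, the widest and lowest piece: 68 mm high, 140 mm in diameter at the bottom, domed, with a round foot 58 mm in diameter and 12 mm high on top; about 0.55 kg; origin at the centre of its underside, z up
- bowl_top (a point): centre of the bowl's flat foot, which faces up, 68 mm above the bowl's origin: the spot to tap (any part of the 58 mm disc; hard glass)
- jar: loose green glass jar with a lid and a round knob on it, 90 mm in diameter, 126 mm high with the knob, about 0.5 kg, standing on a rest among the others; not to be touched; origin at the centre of its underside, z up
- paddle: loose cork paddle with a dark wooden handle lying on the bench on the robot's right (-y) of the board; blade 110 by 75 by 18 mm, 230 mm long over all, along its x; origin on its underside where blade and handle meet, blade towards its +x
- jacks: loose steel glassworker's jacks (large tweezers) lying on the bench on the robot's left (+y) of the board, 210 mm long along their x, 66 mm wide, 11 mm high; origin near the middle of the underside
Mind the look-alikes: they are no part of the job. What is shaped like the bowl but purple or red is not meant.

How it is judged:
By the outcome, as a careful person would: the job done as asked, in the order asked, and still so for the second after the job is handed in, with the robot touching nothing.
It also fails if it takes over 58 s, if anything falls off the work surface, if the arm or the gripper's body presses on something with over 40 N, if the wrist force passes 120 N, or if a joint passes its speed limit or range.

## Working session

There is one attempt and no reset: what is moved stays moved. The work goes in short steps, Python scripts to look and compute and a tool call to move; the robot and the scene stay as the last step left them, time stands still between calls to the robot, and variables do not carry over. Pictures are saved under pics/ and viewed, at most 10 in all, crops included, and the job is handed in when it is done.

Besides the shell and the picture viewer there is one more tool, called after "Request:" as name(argument=value, ...) on one line, values as JSON. step_arm: Moves the arm, as the interface text tells. Its arguments: {"type":"object","properties":{"motion":{"type":"array"},"force":{"type":"number"}},"required":["motion"]}

```bash
mkdir -p pics
python3 - <<'E'
from workcell import observe,snapshot
import cv2,pickle
d={}
for n in("scene","side"):
    s=snapshot(n);d[n]=s;cv2.imwrite(f"pics/{n}0.png",s["image"]);print(n,s["K"].tolist(),s["R"].round(3).tolist(),s["t"].round(3).tolist())
pickle.dump(d,open("d0.pkl","wb"))
o=observe();print({k:o[k] for k in("clock","ee_pos","tool_rot","ft_force","opening")})
E
```

```text
scene [[471.87136416604875, 0.0, 322.02681070199407], [0.0, 471.87136416604875, 200.3905101223041], [0.0, 0.0, 1.0]] [[-0.24, 0.971, -0.004], [0.655, 0.159, -0.739], [-0.716, -0.179, -0.674]] [0.123, -0.273, 1.799]
side [[415.9403146197908, 0.0, 321.986906655416], [0.0, 415.9403146197908, 206.02584004849328], [0.0, 0.0, 1.0]] [[0.807, -0.59, 0.0], [-0.322, -0.44, -0.838], [0.495, 0.677, -0.546]] [-0.469, 0.295, 1.13]
{'clock': 0.1, 'ee_pos': array([0.2364738 , 0.65847196, 0.21334256]), 'tool_rot': array([[-9.41147958e-01,  3.37994684e-01, -3.39274210e-04],
       [ 3.37994854e-01,  9.41147498e-01, -9.30136113e-04],
       [ 4.92601229e-06, -9.90068640e-04, -9.99999510e-01]]), 'ft_force': array([-0.26627252,  0.26540803, -0.14495824]), 'opening': 0.09132889582763126}
```

View pics/scene0.png

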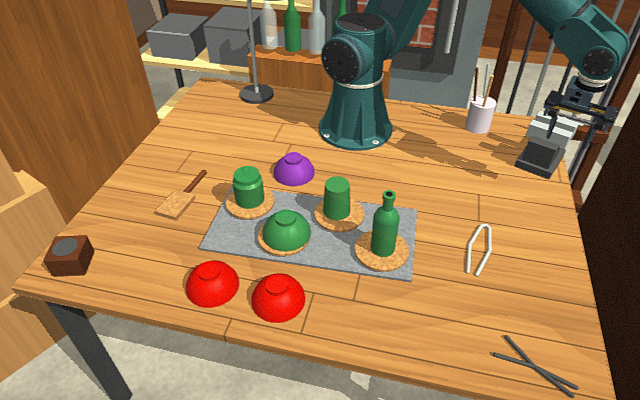

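View pics/side0.png

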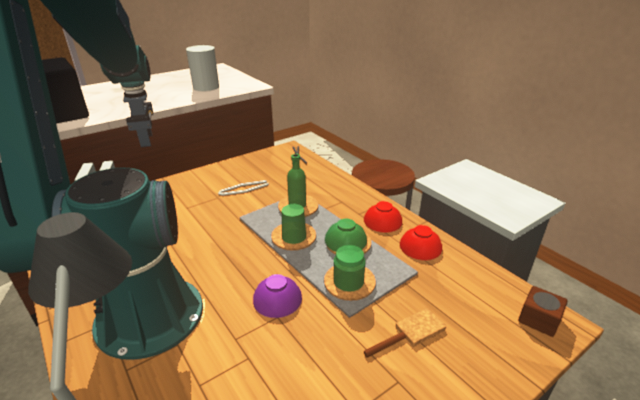

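The scene view shows the bottle with its mouth at about (389,194), the tumbler top at (337,182), the green bowl's foot at (286,215) and the jar at (248,175). Bowl-shaped candidates are purple (294,168), red (212,283), red (278,297) and green (286,230). Only the green one is on a rest and matches the description. The side view shows the bottle mouth at (296,152), tumbler top (293,209), bowl foot (347,224) and jar (349,255). I'll enlarge both views to confirm.

Run:
```python
import cv2,pickle,numpy as np
d=pickle.load(open("d0.pkl","rb"))
a=cv2.resize(d["scene"]["image"][155:275,210:410],None,fx=4,fy=4,interpolation=cv2.INTER_CUBIC)
b=cv2.resize(d["side"]["image"][135:305,250:410],None,fx=3.5,fy=3.5,interpolation=cv2.INTER_CUBIC)
cv2.imwrite("pics/ca.png",a);cv2.imwrite("pics/cb.png",b)
def ray(n,p):
    s=d[n];v=s["R"].T@np.linalg.inv(s["K"])@np.array([*p,1.]);return -s["R"].T@s["t"],v
for k,h,p,q in(("bottle",.23,(389.5,194),(296,152)),("tumbler",.135,(337,182),(293,209)),("bowl",.098,(286,215),(347,224))):
    for n,x in(("scene",p),("side",q)):
        c,v=ray(n,x);print(k,n,(c+v*(h-c[2])/v[2]).round(4))
```

```text
bottle scene [0.6046 0.1961 0.23  ]
bottle side [0.6196 0.2072 0.23  ]
tumbler scene [0.4798 0.0362 0.135 ]
tumbler side [0.4905 0.0331 0.135 ]
bowl scene [ 0.6089 -0.0796  0.098 ]
bowl side [ 0.611  -0.0922  0.098 ]
```

View pics/ca.png

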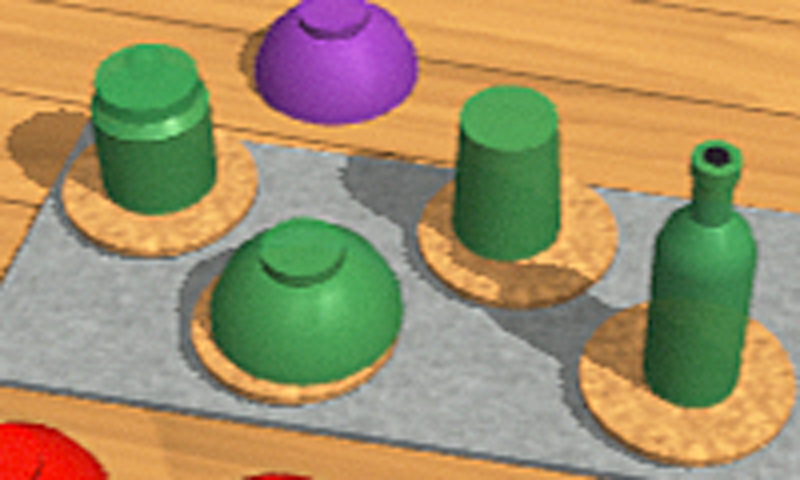

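View pics/cb.png

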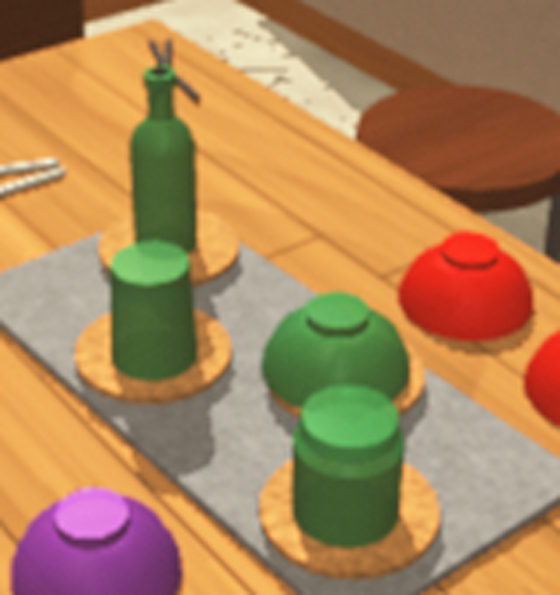

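The crops confirm it. The green bowl's foot top is at crop A (303,247), the tumbler's disc at (509,118) and the bottle's dark mouth at (717,156). The jar with its knob is the piece at (150,130). In crop B the same tops are at (338,313), (150,264) and (160,74). I'll recompute with these refined pixels.

```bash
cat > h.py <<'E'
import numpy as np,pickle
d=pickle.load(open("d0.pkl","rb"))
def hit(s,p,h):
    v=s["R"].T@np.linalg.inv(s["K"])@np.array([*p,1.]);c=-s["R"].T@s["t"];return c+v*(h-c[2])/v[2]
def tri(p,q):
    A=[];b=[]
    for n,x in(("scene",p),("side",q)):
        s=d[n];P=s["K"]@np.c_[s["R"],s["t"]]
        for i in(0,1):
            r=x[i]*P[2]-P[i];A.append(r[:3]/r[:3].dot(r[:3])**.5);b.append(-r[3]/r[:3].dot(r[:3])**.5)
    return np.linalg.lstsq(np.array(A),np.array(b),rcond=None)[0]
E
python3 - <<'E'
from h import *
from workcell import observe
o=observe();A=lambda x,y:((x+.5)/4-.5+210,(y+.5)/4-.5+155);B=lambda x,y:((x+.5)/3.5-.5+250,(y+.5)/3.5-.5+135)
for k,h,a,b in(("bottle",.23,(717,157),(160,73)),("tumbler",.135,(509,118),(150,264)),("bowl",.098,(303,247),(338,313)),("jar",.152,(150,60),(352,402))):
    p,q=A(*a),B(*b);t=tri(p,q);print(k,hit(d["scene"],p,h).round(4),hit(d["side"],q,h).round(4),"tri",t.round(4),"tool",(o["tool_rot"].T@(t-o["ee_pos"])).round(4))
E
```

```text
bottle [0.6045 0.1945 0.23  ] [0.6027 0.1855 0.23  ] tri [0.6051 0.1929 0.228 ] tool [-0.5043 -0.3136 -0.0143]
tumbler [0.4891 0.0379 0.135 ] [0.4859 0.0288 0.135 ] tri [0.4879 0.0358 0.1319] tool [-0.4471 -0.5009  0.082 ]
bowl [ 0.6145 -0.0797  0.098 ] [ 0.6087 -0.0911  0.098 ] tri [ 0.6122 -0.0831  0.0932] tool [-0.6043 -0.5708  0.1207]
jar [ 0.5066 -0.2262  0.152 ] [ 0.4942 -0.2472  0.152 ] tri [ 0.4999 -0.2341  0.1428] tool [-0.5496 -0.7509  0.0713]
```

Request:
step_arm(motion=[[0,0,-0.05,0,0,0,0],[0,0,-0.1,0,0,0,0],[-0.03,-0.02,-0.12,0,0,0,0],[-0.07,-0.045,-0.12,0,0,0,0],[-0.11,-0.07,-0.12,0,0,0,0],[-0.15,-0.095,-0.12,0,0,0,0],[-0.19,-0.12,-0.12,0,0,0,0],[-0.23,-0.145,-0.12,0,0,0,0],[-0.27,-0.17,-0.12,0,0,0,0],[-0.31,-0.195,-0.12,0,0,0,0]])

```text
clock: 1.1
ee_pos: [0.4632, 0.3688, 0.3338]
tool_rot: [[-0.941, 0.338, -0.0], [0.338, 0.941, -0.0], [0.0, -0.0, -1.0]]
ft_force: [0.7, 1.0, 0.3]
opening: 0.0143
grip_force: 0.0
```

Request:
step_arm(motion=[[-0.04,-0.025,0,0,0,0,0],[-0.08,-0.05,0,0,0,0,0],[-0.12,-0.075,0,0,0,0,0],[-0.16,-0.1,0,0,0,0,0],[-0.194,-0.118,0,0,0,0,0],[-0.194,-0.118,0,0,0,0,0],[-0.194,-0.118,0,0,0,0,0],[-0.194,-0.118,0,0,0,0,0]])

```text
clock: 1.9
ee_pos: [0.6045, 0.1945, 0.3337]
tool_rot: [[-0.941, 0.338, -0.001], [0.338, 0.941, -0.0], [0.001, -0.0, -1.0]]
ft_force: [-0.3, -0.5, 0.3]
opening: 0.0002
grip_force: 0.0
```

Run:
```python
from workcell import observe,snapshot
import cv2,pickle
d=pickle.load(open("d0.pkl","rb"))
s=snapshot("wrist");d["wrist"]=s;cv2.imwrite("pics/w1.png",s["image"]);pickle.dump(d,open("d0.pkl","wb"))
o=observe();print({k:o[k] for k in("clock","ee_pos","joint_pos","ft_force","opening")},s["K"],s["R"],s["t"])
```

```text
{'clock': 1.95, 'ee_pos': array([0.60441904, 0.19471766, 0.33382502]), 'joint_pos': array([ 2.74912600e-01,  1.59914753e-01,  1.78509577e+00,  1.13926970e-04,
        1.19694989e+00, -9.52164557e-01]), 'ft_force': array([-0.40254301,  0.42949091, -0.6792007 ]), 'opening': 0.00034567596939775476} [[349.88889864   0.         315.42922951]
 [  0.         349.88889864 205.35511218]
 [  0.           0.           1.        ]] [[ 0.3372159   0.94142643 -0.00131238]
 [ 0.91152447 -0.32615592  0.25049041]
 [ 0.23539025 -0.08566562 -0.96811819]] [-0.38566462 -0.54512536  0.37972586]
```

View pics/w1.png

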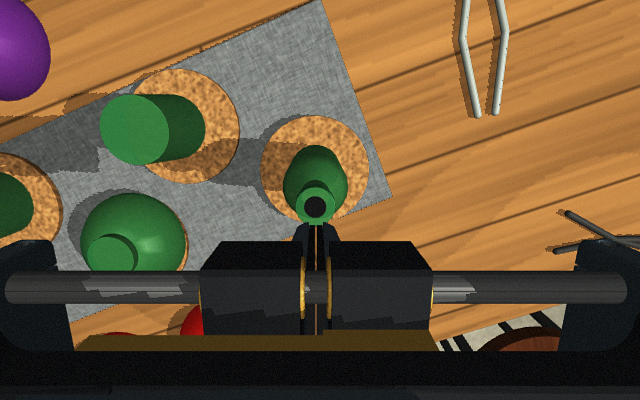

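The wrist view shows the bottle mouth at (315,206), the tumbler disc at (135,129) and the bowl foot at (112,254). The purple bowl is at the top left.

Run:
```python
from h import *
from workcell import observe
o=observe()
for k,h,p in(("bottle",.23,(315,206)),("tumbler",.135,(135,129)),("bowl",.098,(112,254))):
    t=hit(d["wrist"],p,h);print(k,t.round(4),"tool",(o["tool_rot"].T@(t-o["ee_pos"])).round(4))
```

```text
bottle [0.6045 0.1931 0.23  ] tool [-0.0007 -0.0015  0.1038]
tumbler [0.488  0.0375 0.135 ] tool [ 0.0565 -0.1873  0.1989]
bowl [ 0.6098 -0.0773  0.098 ] tool [-0.0968 -0.2542  0.2358]
```

Request:
step_arm(motion=[[0,-0.001,0.04,0,0,0,0],[0,-0.001,0.075,0,0,0,0],[0,-0.001,0.092,0,0,0,0],[0,-0.001,0.097,0,0,0,0],[0,-0.001,0.1,0,0,0,0],[0,-0.001,0.1015,0,0,0,0],[0,-0.001,0.103,0,0,0,0],[0,-0.001,0.104,0,0,0,0],[0,-0.001,0.105,0,0,0,0],[0,-0.001,0.105,0,0,0,0]])

```text
clock: 2.95
ee_pos: [0.6051, 0.193, 0.2294]
tool_rot: [[-0.941, 0.338, 0.001], [0.338, 0.941, 0.0], [-0.001, 0.001, -1.0]]
ft_force: [0.3, 0.2, 3.0]
opening: 0.0008
grip_force: 1.4
```

Request:
step_arm(motion=[[0,0,0.001,0,0,0,0],[0,0,0.002,0,0,0,0],[0,0,0.002,0,0,0,0]])

```text
clock: 3.25
ee_pos: [0.605, 0.193, 0.2271]
tool_rot: [[-0.941, 0.338, 0.0], [0.338, 0.941, 0.0], [-0.0, 0.0, -1.0]]
ft_force: [1.5, 0.4, 4.7]
opening: 0.0009
grip_force: 2.5
```

Request:
step_arm(motion=[[0,0,-0.002,0,0,0,0],[0,0,-0.004,0,0,0,0],[0,0,-0.008,0,0,0,0],[0,0,-0.03,0,0,0,0],[0,0,-0.07,0,0,0,0],[0.012,-0.037,-0.09,0,0,0,0],[0.024,-0.08,-0.09,0,0,0,0],[0.036,-0.12,-0.09,0,0,0,0],[0.048,-0.16,-0.09,0,0,0,0],[0.0565,-0.186,-0.09,0,0,0,0]])

```text
clock: 4.25
ee_pos: [0.4869, 0.0354, 0.3168]
tool_rot: [[-0.941, 0.339, -0.001], [0.339, 0.941, -0.0], [0.001, -0.0, -1.0]]
ft_force: [-0.3, 0.1, 0.8]
opening: 0.0003
grip_force: 0.0
```

Request:
step_arm(motion=[[0,0,0,0,0,0,0],[0,0,0,0,0,0,0],[0,0,0,0,0,0,0]])

```text
clock: 4.55
ee_pos: [0.4892, 0.0374, 0.317]
tool_rot: [[-0.941, 0.338, 0.0], [0.338, 0.941, 0.0], [-0.0, 0.0, -1.0]]
ft_force: [-0.4, 0.0, 0.2]
opening: 0.0004
grip_force: 0.0
```

Run:
```python
from h import *
from workcell import observe,snapshot
import cv2
s=snapshot("scene");cv2.imwrite("pics/s2.png",s["image"])
o=observe();print(o["ee_pos"],o["ft_force"])
for k,t in(("tumbler",(.488,.0375,.135)),("bowl",(.61,-.078,.098))):print(k,(o["tool_rot"].T@(np.array(t)-o["ee_pos"])).round(4))
```

```text
[0.4892099  0.03756253 0.31691746] [ 0.01561667  0.60694069 -1.21325924]
tumbler [ 0.0011 -0.0005  0.1819]
bowl [-0.1527 -0.068   0.2189]
```

View pics/s2.png

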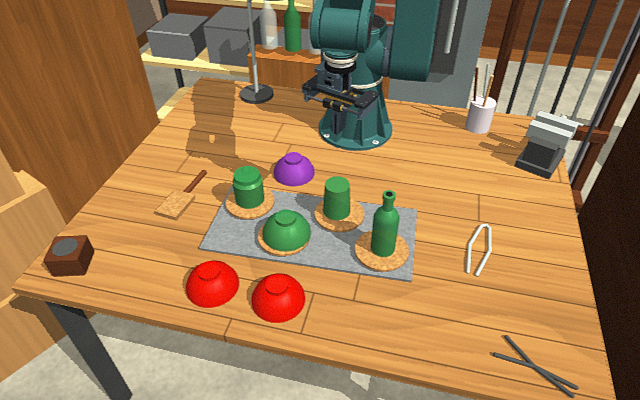

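The bottle still stands unmoved with its mouth at (389,194), and the gripper hovers above the tumbler. Next is the tumbler tap.

Request:
step_arm(motion=[[0,0,0.045,0,0,0,0],[0,0,0.09,0,0,0,0],[0,0,0.135,0,0,0,0],[0,0,0.165,0,0,0,0],[0,0,0.173,0,0,0,0],[0,0,0.178,0,0,0,0],[0,0,0.18,0,0,0,0],[0,0,0.182,0,0,0,0],[0,0,0.183,0,0,0,0],[0,0,0.184,0,0,0,0]])

```text
clock: 5.6
ee_pos: [0.4896, 0.037, 0.134]
tool_rot: [[-0.941, 0.338, 0.002], [0.338, 0.941, 0.0], [-0.002, 0.001, -1.0]]
ft_force: [-0.1, 0.4, 6.1]
opening: 0.0001
grip_force: 3.1
```

Request:
step_arm(motion=[[0,0,0.001,0,0,0,0],[0,0,0.001,0,0,0,0]])

```text
clock: 5.8
ee_pos: [0.4896, 0.037, 0.1329]
tool_rot: [[-0.941, 0.338, 0.002], [0.338, 0.941, 0.0], [-0.002, 0.001, -1.0]]
ft_force: [-1.1, 0.6, 7.7]
opening: 0.0006
grip_force: 3.6
```

Request:
step_arm(motion=[[0,0,-0.002,0,0,0,0],[0,0,-0.004,0,0,0,0],[0,0,-0.008,0,0,0,0],[0,0,-0.03,0,0,0,0],[0,0,-0.07,0,0,0,0],[-0.03,-0.015,-0.1,0,0,0,0],[-0.07,-0.031,-0.1,0,0,0,0],[-0.11,-0.049,-0.1,0,0,0,0],[-0.152,-0.068,-0.1,0,0,0,0],[-0.152,-0.068,-0.1,0,0,0,0]])

```text
clock: 6.8
ee_pos: [0.6118, -0.0815, 0.2323]
tool_rot: [[-0.94, 0.34, 0.002], [0.34, 0.94, -0.001], [-0.002, -0.0, -1.0]]
ft_force: [-0.0, -0.0, 0.3]
opening: 0.0002
grip_force: 0.0
```

Request:
step_arm(motion=[[0,0,0,0,0,0,0],[0,0,0,0,0,0,0]])

```text
clock: 7.0
ee_pos: [0.608, -0.0778, 0.2318]
tool_rot: [[-0.941, 0.338, -0.001], [0.338, 0.941, 0.0], [0.001, -0.0, -1.0]]
ft_force: [0.7, 0.3, -0.1]
opening: 0.0002
grip_force: 0.0
```

Run:
```python
from h import *
from workcell import observe,snapshot
import cv2
s=snapshot("wrist");cv2.imwrite("pics/w3.png",s["image"])
o=observe();print(o["ee_pos"],o["ft_force"])
print((o["tool_rot"].T@(np.array((.61,-.078,.098))-o["ee_pos"])).round(4))
```

```text
[ 0.60804772 -0.07767702  0.23199403] [-0.83595452  0.54647485 -0.78508255]
[-0.002   0.0004  0.134 ]
```

View pics/w3.png

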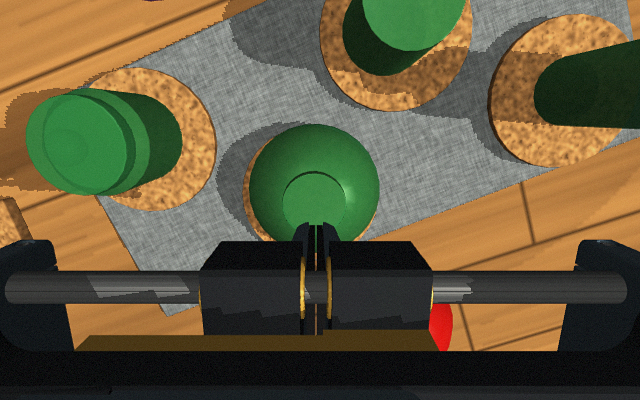

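The green bowl's foot is at (315,203), right under the fingertips. The jar (85,140) is well clear. Next is the bowl tap.

Request:
step_arm(motion=[[-0.001,0,0.045,0,0,0,0],[-0.002,0,0.09,0,0,0,0],[-0.002,0,0.117,0,0,0,0],[-0.002,0,0.125,0,0,0,0],[-0.002,0,0.13,0,0,0,0],[-0.002,0,0.132,0,0,0,0],[-0.002,0,0.134,0,0,0,0],[-0.002,0,0.135,0,0,0,0],[-0.002,0,0.136,0,0,0,0],[-0.002,0,0.136,0,0,0,0]])

```text
clock: 8.05
ee_pos: [0.6113, -0.0791, 0.0966]
tool_rot: [[-0.941, 0.338, 0.001], [0.338, 0.941, -0.0], [-0.001, 0.0, -1.0]]
ft_force: [0.8, 0.8, 3.9]
opening: 0.0004
grip_force: 2.1
```

Request:
step_arm(motion=[[0,0,0.001,0,0,0,0],[0,0,0.001,0,0,0,0]])

```text
clock: 8.25
ee_pos: [0.6114, -0.0791, 0.0954]
tool_rot: [[-0.941, 0.338, 0.001], [0.338, 0.941, -0.0], [-0.001, 0.0, -1.0]]
ft_force: [1.6, 1.5, 5.5]
opening: 0.0003
grip_force: 2.8
```

Request:
step_arm(motion=[[0,0,-0.002,0,0,0,0],[0,0,-0.004,0,0,0,0],[0,0,-0.008,0,0,0,0],[0,0,-0.03,0,0,0,0],[0,0,-0.07,0,0,0,0],[0,0,-0.12,0,0,0,0],[0,0,-0.17,0,0,0,0],[0,0,-0.2,0,0,0,0],[0,0,-0.2,0,0,0,0],[0,0,-0.2,0,0,0,0]])

```text
clock: 9.25
ee_pos: [0.6104, -0.079, 0.2949]
tool_rot: [[-0.941, 0.338, 0.0], [0.338, 0.941, -0.0], [-0.0, -0.0, -1.0]]
ft_force: [-0.3, 0.4, -0.6]
opening: 0.0008
grip_force: 0.0
```

Run:
```python
from h import *
from workcell import observe,snapshot
import cv2
s=snapshot("side");cv2.imwrite("pics/e.png",s["image"])
w=snapshot("scene");cv2.imwrite("pics/e2.png",np.vstack([s["image"][130:320,150:500],w["image"][130:320,150:500]]))
for n,x in(("side",s),("scene",w)):
    g=lambda i:(cv2.inRange(cv2.cvtColor(i,cv2.COLOR_BGR2HSV),(50,100,40),(75,255,255))>0)[150:310,230:420]
    print(n,g(x["image"]).sum(),(g(x["image"])!=g(d[n]["image"])).sum())
print(observe()["ee_pos"],observe()["clock"])
```

```text
side 1880 95
scene 4860 30
[ 0.6097577  -0.0789712   0.29324081] 9.35
```

View pics/e2.png

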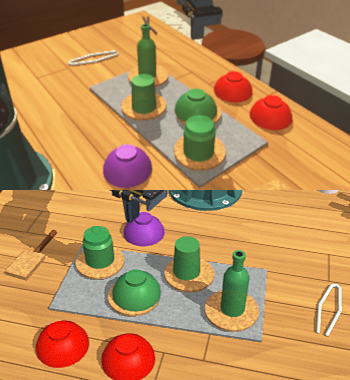

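All the pieces stand where they were. The green mask is almost unchanged from the start, and the gripper hangs free well above the glass. Handing in.

```bash
python3 -c "
from workcell import ticket
print(ticket.job_done())"
```

```text
the job is handed in; nothing more can be done
None
```

I tapped the bottle, then the tumbler, then the bowl with the shut fingertips at about 5–8 N. The final pictures show every glass where it stood, the jar and tools were not touched, and the job was handed in at about 9.4 s; no verdict came back.

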